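Line the toiletries up by height on the vanity tray

TASK

Tidy the vanity: line the four toiletries up on the tray by height, one standing centred on each stone coaster, the tallest next to the flower vase and stepping down to the shortest next to the toothbrush tumbler. Set each one down upright without dropping it or knocking any over, and leave the vase and the tumbler where they are.

Things in the scene. Friction and masses are not known exactly. Their poses are not given: they have to be found in the camera images.
- amber_bottle: amber-brown glass bottle with a paper label and a narrower black cap: 150 mm tall over all; straight body 50 mm across up to 116 mm, sloping shoulder, cap 34 mm across from 126 to 150 mm; about 0.3 kg. Loose, round all the way (any yaw will do). Origin at the centre of its foot, z up the axis; it starts upright on the counter (z = 0).
- green_bottle: sage-green plastic bottle with a white band and a narrower white cap: 122 mm tall over all; straight body 56 mm across up to 96 mm, cap 40 mm across from 100 to 122 mm; about 0.26 kg. Loose, round all the way (any yaw will do). Origin at the centre of its foot, z up the axis; it starts upright on the counter (z = 0).
- white_stick: white stick container with a thin blue band and a dark blue cap of nearly the same width: 94 mm tall over all; body 48 mm across up to 60 mm, cap 47 mm across above that; the cap does not come off; about 0.18 kg. Loose, round all the way (any yaw will do). Origin at the centre of its foot, z up the axis; it starts upright on the counter (z = 0).
- cream_jar: squat pink cream jar with a pale wooden lid: 64 mm tall over all; body 54 mm across up to 44 mm, lid 56 mm across from 44 to 64 mm; the lid does not come off; about 0.2 kg. Loose, round all the way (any yaw will do). Origin at the centre of its foot, z up the axis; it starts upright on the counter (z = 0).
- black_coaster: black round stone coaster, fixed, 78 mm across, 9 mm thick, one of four in a row about 92 mm apart (82 to 102) in a shallow wooden tray 400 x 104 mm, rim 11 mm high. Origin: centre of its underside, 6 mm above the counter (top 9 mm above origin); y along the row. Which shade lies where in the row changes and does not matter.
- grey_coaster: mid-grey round stone coaster, fixed, 78 mm across, 9 mm thick, one of four in a row about 92 mm apart (82 to 102) in a shallow wooden tray 400 x 104 mm, rim 11 mm high. Origin: centre of its underside, 6 mm above the counter (top 9 mm above origin); y along the row. Which shade lies where in the row changes and does not matter.
- sand_coaster: sand-coloured round stone coaster, fixed, 78 mm across, 9 mm thick, one of four in a row about 92 mm apart (82 to 102) in a shallow wooden tray 400 x 104 mm, rim 11 mm high. Origin: centre of its underside, 6 mm above the counter (top 9 mm above origin); y along the row. Which shade lies where in the row changes and does not matter.
- white_coaster: white round stone coaster, fixed, 78 mm across, 9 mm thick, one of four in a row about 92 mm apart (82 to 102) in a shallow wooden tray 400 x 104 mm, rim 11 mm high. Origin: centre of its underside, 6 mm above the counter (top 9 mm above origin); y along the row. Which shade lies where in the row changes and does not matter.
- vase: bronze-brown vase with white flowers, standing on the counter just beyond one end of the tray, about 140 mm from the middle of the nearest coaster: vase 68 mm across and 112 mm tall, flowers up to 178 mm and within 45 mm of the axis; loose, 0.5 kg. Origin: centre of its foot. It marks the end for the tallest; which end that is changes.
- tumbler: pale blue-grey tumbler with two toothbrushes, standing on the counter just beyond the other end of the tray, about 140 mm from the middle of the nearest coaster: 68 mm across and 95 mm tall, brushes up to 175 mm and within 35 mm of the axis; loose, 0.3 kg. Origin: centre of its foot.
There are look-alikes about, which are no part of the job. What is shaped like the white_stick but purple or red is not meant.

How it is judged:
At the end, for the whole second after the job is handed in: Each of the four toiletries stands upright (within about 5 degrees) and still on a coaster of its own, its axis within 13 mm of the coaster's centre, in the order amber bottle, green bottle, white stick, cream jar counted from the vase end to the tumbler end, and nothing is held ((horizontal distance between amber_bottle and black_coaster below 0.013 m or horizontal distance between amber_bottle and grey_coaster below 0.013 m or horizontal distance between amber_bottle and sand_coaster below 0.013 m or horizontal distance between amber_bottle and white_coaster below 0.013 m) and horizontal distance between amber_bottle and vase below 0.186 m and angle between each of amber_bottle, green_bottle, white_stick, cream_jar's own z axis and vertical below 0.08 rad and height (world z) of amber_bottle between 0.011 and 0.019 m and linear speed of each of amber_bottle, green_bottle, white_stick, cream_jar below 0.02 m/s and (horizontal distance between green_bottle and black_coaster below 0.013 m or horizontal distance between green_bottle and grey_coaster below 0.013 m or horizontal distance between green_bottle and sand_coaster below 0.013 m or horizontal distance between green_bottle and white_coaster below 0.013 m) and horizontal distance between green_bottle and vase between 0.186 and 0.278 m and height (world z) of green_bottle between 0.011 and 0.019 m and (horizontal distance between white_stick and black_coaster below 0.013 m or horizontal distance between white_stick and grey_coaster below 0.013 m or horizontal distance between white_stick and sand_coaster below 0.013 m or horizontal distance between white_stick and white_coaster below 0.013 m) and horizontal distance between white_stick and vase between 0.278 and 0.37 m and height (world z) of white_stick between 0.011 and 0.019 m and (horizontal distance between cream_jar and black_coaster below 0.013 m or horizontal distance between cream_jar and grey_coaster below 0.013 m or horizontal distance between cream_jar and sand_coaster below 0.013 m or horizontal distance between cream_jar and white_coaster below 0.013 m) and horizontal distance between cream_jar and vase above 0.37 m and height (world z) of cream_jar between 0.011 and 0.019 m); the robot touches nothing.
It fails at once if the vase is pushed more than 20 mm or tipped (distance of vase from where it was at the start of the episode above 0.02 m or angle between vase's own z axis and vertical above 0.3 rad).
It fails at once if the tumbler is pushed more than 20 mm or tipped (distance of tumbler from where it was at the start of the episode above 0.02 m or angle between tumbler's own z axis and vertical above 0.3 rad).
It fails at once if one of the toiletries is knocked over (leans more than about 35 degrees) (angle between any of amber_bottle, green_bottle, white_stick, cream_jar's own z axis and vertical above 0.6 rad).
It fails at once if one of the toiletries is dropped or thrown (moves faster than 0.6 m/s, a fall of some 18 mm, with no finger on it) ((linear speed of amber_bottle above 0.6 m/s and contact force between the fingers and amber_bottle below 0.02 N) or (linear speed of green_bottle above 0.6 m/s and contact force between the fingers and green_bottle below 0.02 N) or (linear speed of white_stick above 0.6 m/s and contact force between the fingers and white_stick below 0.02 N) or (linear speed of cream_jar above 0.6 m/s and contact force between the fingers and cream_jar below 0.02 N)).
It also fails if it takes over 104 s, if anything falls off the work surface, if the arm or the gripper's body presses on something with over 40 N, if the wrist force passes 120 N, or if a joint passes its speed limit or range.

ROBOT

A 6-joint arm with a two-finger parallel gripper is mounted at the origin on the work surface. World frame = base frame: x ahead of the robot, y to its left, z up, the work surface at z = 0. Lengths are in m, angles in rad, forces in N, time in s.
With the tool pointing down it reaches from about 0.35 to 0.975 m from the base axis. Payload 4.9 kg.
Tool frame: the origin (TCP) lies between the finger pads; the fingertips stand 25 mm ahead of it and the grasp point (between the pads) lies 6 mm ahead of it (manip.tcp_to_tips is the z of the fingertips in the tool frame, in m); z points along the fingers, y is the line along which they close (so a half turn about z gives the same grasp; the last joint's range is limited). The gripper opens to 85 mm and grips with 20 to 120 N. Pads are 22 mm wide; open, the fingers measure 114 mm over their backs; the gripper's body (76 mm by 85 mm) begins 54 mm behind the grasp point. The pads swing forward as they close: fully open they stand 13 mm farther back than shut.
Start: joints at [-1.464, 0.053, 1.613, -0, 1.476, -0.119], TCP at [0.14, -0.609, 0.256] pointing down, gripper open.
Joint ranges: [-3.01, 3.01], [-1.01, 2.22], [0.06, 2.58], [-1.02, 4.17], [0.09, 2.62], [-3.14, 3.14]. Speed limits (rad/s): [2.57, 2.57, 3.14, 3.14, 3.14, 3.14].

INTERFACE

Orientations are given as a unit quaternion [w, x, y, z].
In Python, from plant import manip gives the robot as it stands. The module is installed in compiled form; this text tells all that it offers.
- The arm moves only by the tool arm_command, never from a script. Its argument "moves" is a list of rows, each a list of 3 entries, a list of its own where there are three numbers: the opening, from -1 (shut) to 1 (fully open), then the shift along the tool's x, y, z in units of 0.15 m (1.0 is 0.15 m), then the turn about the tool's z in units of 2 pi rad (1.0 is 2 pi rad). A call has 1 to 20 rows; each row is the pose to reach, as a shift and turn from the pose commanded when the call began, along the tool's axes at that moment, turning the shorter way round; what a row does not reach only later rows make up. A row lasts 1/12 s, in which the tool goes at most 41.7 mm and 7.16 degrees, less where a joint would pass 70% of its speed; a pose out of reach is approached as far as the arm can. A call with a number of a shift or a turn outside -1 to 1 is refused whole. A call with a gripper value outside its range is refused whole. The fingers move at their own pace and stop on an object; the grip force is fixed at half the most. Time passes only in rows, so rows that repeat a pose let the fingers close. It gives the time, the measured TCP pose, the force, the opening and the grip force at its end, in the units of the state.
- manip.state(): the state, without advancing time (a new reading comes with each control period).
- manip.grab_frame(name): name is "side" or "top" or "wrist"; returns a dict with "frame" (480x640x3 uint8, red, green, blue), "fx", "fy", "cx", "cy" (pixels), "R" (3x3) and "t" (3): a world point X has camera coordinates R X + t. Camera axes: x right, y down, z forward; pixel columns grow to the right and rows downward; lengths in m; the calibration is good to about 2 mm. The wrist camera is an equidistant fisheye: a pixel r from the principal point sees the ray r / f radians off the axis. A picture is of the moment at which its call begins. There is no depth.
- manip.job_done(): hands the job in; it is judged then, once.
Trained networks look in a picture, given as the dict that the camera call returned (one of the last four; its "shot" number tells which), for a name from the list of things; names that differ only in an ending like _2 or _b are one class to them, and where a whole thing is asked for, a point or a joint stands for the part that bears it (a point fixed in the world has none). Each returns a list of dicts, best first, with "confidence" (0 to 1); they miss things now and then, are a little off and sometimes report something else, mostly with a low value. They report only what shows in the picture. A call takes as long as a camera call. They do not tell look-alikes from the thing itself.
- manip.search_frame(picture, target): "extent" ([left, top, right, bottom] in pixels, round what is visible of it).
The state is a dict: "time": time; "joint_pos": joint angles; "joint_vel": joint speeds; "joint_efforts": joint torques, N m; "tool_pos": TCP position; "tool_rot": TCP orientation; "contact_force": force on the tool from outside, world axes, zero at the start; "ft_torque": the same for the moment, N m; "gripper_width": opening from 0.0 (shut) to 1.0 (fully open); "grasp_force": force on a finger pad.
Only numpy, scipy, OpenCV 4.12 (cv2) and the standard library are available. Lean on these libraries where they do the work, as an engineer would, in place of code of your own. Each camera call takes 0.05 s, during which the arm holds its last target. There are 200 camera calls.

## Working session

There is one attempt and no reset: what is moved stays moved. The work goes in short steps, Python scripts to look and compute and a tool call to move; the robot and the scene stay as the last step left them, time stands still between calls to the robot, and variables do not carry over. Pictures are saved under pics/ and viewed, at most 14 in all, crops included, and the job is handed in when it is done.

Besides the shell and the picture viewer there is one more tool, called after "Call:" as a command line: name --argument value ..., lists and objects as JSON in quotes. arm_command: Moves the arm, as the interface text tells. Shifts and turns lie within -1 to 1; 1 stands for 0.15 m of shift or 2 pi rad of turn. Its arguments: {"type":"object","properties":{"moves":{"type":"array"}},"required":["moves"]}

```bash
mkdir -p pics; cat > h.py <<'E'
import numpy as np, cv2
from plant import manip
def ray(p,u,v,wrist=False):
    R=np.array(p["R"]);t=np.array(p["t"]);x=(u-p["cx"])/p["fx"];y=(v-p["cy"])/p["fy"]
    if wrist:
        r=np.hypot(x,y); d=np.array([np.sin(r)*x/max(r,1e-9),np.sin(r)*y/max(r,1e-9),np.cos(r)])
    else: d=np.array([x,y,1])
    return -R.T@t,R.T@d
def at(p,u,v,z,wrist=False):
    o,d=ray(p,u,v,wrist); return (o+d*(z-o[2])/d[2])
def proj(p,X):
    c=np.array(p["R"])@np.array(X)+np.array(p["t"]); return p["fx"]*c[0]/c[2]+p["cx"],p["fy"]*c[1]/c[2]+p["cy"]
N=["amber_bottle","green_bottle","white_stick","cream_jar","black_coaster","grey_coaster","sand_coaster","white_coaster","vase","tumbler"]
def save(p,n): cv2.imwrite("pics/"+n+".png",p["frame"][:,:,::-1])
E
python3 - <<'E'
from h import *
print(manip.state())
for c in ["top","side"]:
    p=manip.grab_frame(c); save(p,c+"0")
    print(c,p["fx"],p["cx"],p["cy"],"pos",(-np.array(p["R"]).T@p["t"]).round(3),np.array(p["R"]).round(2).tolist())
    for n in N:
        print(n,[(np.round(d["extent"]).tolist(),round(d["confidence"],2)) for d in manip.search_frame(p,n)[:4]])
E
```

```text
{'time': 0.0, 'joint_pos': array([-1.46398820e+00,  5.33909521e-02,  1.61425852e+00,  2.45189387e-05,
        1.47602770e+00, -1.18990911e-01]), 'joint_vel': array([ 0.00064097, -0.00190777,  0.00124666, -0.00037461, -0.00121172,
       -0.00081875]), 'joint_efforts': array([-1.91667550e-04, -3.93677688e+01, -3.70178676e+01, -1.09182542e-04,
        6.97753625e-03,  1.12798892e-05]), 'tool_pos': array([ 0.13987981, -0.60856791,  0.25506304]), 'tool_rot': array([-1.04216322e-03,  9.93633208e-01,  1.12658605e-01,  1.85517712e-05]), 'contact_force': array([-0.02967316, -0.08511965, -0.22657692]), 'ft_torque': array([-0.01819386,  0.01358068, -0.02174733]), 'grasp_force': 0.0, 'gripper_width': 1.0018232462995453}
top 601.9125927580886 323.34714835101624 236.48288894473743 pos [ 0.39  -0.006  1.155] [[-0.02, -1.0, -0.02], [-0.99, 0.02, -0.13], [0.13, 0.01, -0.99]]
amber_bottle [([262.0, 288.0, 292.0, 316.0], 0.74)]
green_bottle [([356.0, 277.0, 393.0, 311.0], 0.56)]
white_stick [([440.0, 272.0, 473.0, 300.0], 0.86), ([488.0, 258.0, 528.0, 288.0], 0.72), ([395.0, 324.0, 433.0, 354.0], 0.65
[... 573 characters left out ...]
1], [-0.24, -0.55, -0.8], [0.31, 0.74, -0.6]]
amber_bottle [([243.0, 194.0, 269.0, 264.0], 0.75)]
green_bottle [([278.0, 251.0, 309.0, 318.0], 0.8)]
white_stick [([353.0, 350.0, 383.0, 417.0], 0.93), ([313.0, 313.0, 344.0, 373.0], 0.92), ([240.0, 297.0, 272.0, 360.0], 0.91), ([376.0, 315.0, 412.0, 378.0], 0.89)]
cream_jar [([237.0, 200.0, 246.0, 237.0], 0.82)]
black_coaster [([360.0, 228.0, 390.0, 252.0], 0.84)]
grey_coaster [([370.0, 249.0, 408.0, 271.0], 0.62)]
sand_coaster [([337.0, 212.0, 368.0, 227.0], 0.7)]
white_coaster [([398.0, 275.0, 432.0, 300.0], 0.89)]
vase [([437.0, 257.0, 492.0, 355.0], 0.96), ([236.0, 201.0, 246.0, 236.0], 0.39)]
tumbler [([319.0, 134.0, 344.0, 202.0], 0.58)]
```

View pics/top0.png

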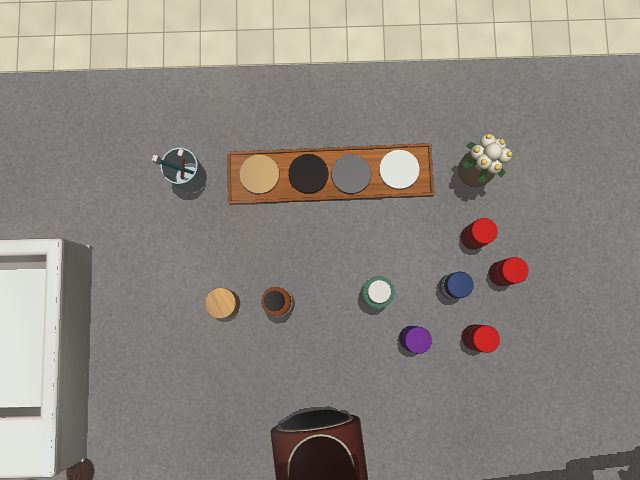

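View pics/side0.png

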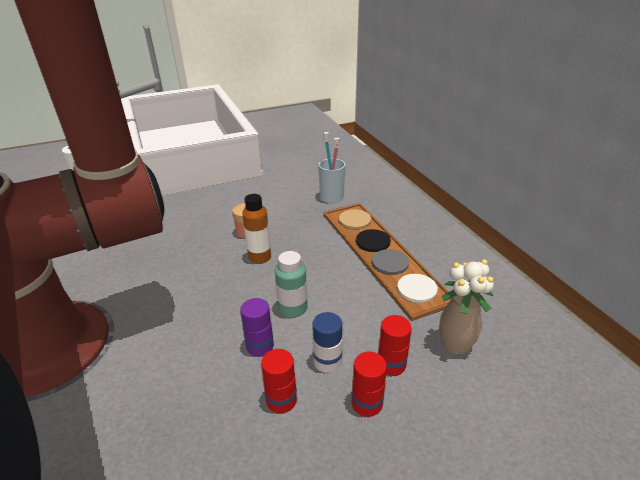

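Top view: purple (417,340) and red (484,232), (514,271), (486,338) are look-alikes. The stick with the dark blue cap and white body at (458,285) is my choice. The amber bottle is at (275,301), green (378,292), jar (221,303). The coasters run from sand (260,174) to white (399,169), with the tumbler at the left (180,166) and the vase at the right (478,170).

```bash
python3 - <<'E'
from h import *
p=manip.grab_frame("top"); f=p["frame"]; 
big=[]
# approx pixel centre of top disc, top z, radius m
T={"amber_bottle":(275,300,.150,.017),"green_bottle":(379,291,.122,.020),"white_stick":(459,284,.094,.0235),"cream_jar":(221,303,.064,.028),
"sand":(260,174,.015,.039),"black":(308,174,.015,.039),"grey":(351,174,.015,.039),"white":(399,169,.015,.039)}
lab=cv2.cvtColor(cv2.GaussianBlur(f,(3,3),0),cv2.COLOR_RGB2LAB).astype(float)
from scipy.optimize import minimize
a=np.linspace(0,2*np.pi,90,endpoint=False)
def edge(c,z,r):
    # contrast between ring inside and ring outside
    def ring(rr):
        P=np.array([proj(p,(c[0]+rr*np.cos(t),c[1]+rr*np.sin(t),z)) for t in a]).astype(np.float32)
        return np.stack([cv2.remap(lab[:,:,k].astype(np.float32),P[:,0:1],P[:,1:2],cv2.INTER_LINEAR)[:,0] for k in range(3)],1)
    i=ring(r-.0025);o=ring(r+.0025)
    return -np.minimum(np.linalg.norm(i-o,axis=1),60).mean()
for n,(u,v,z,r) in T.items():
    c0=at(p,u,v,z)[:2]
    best=min(((edge(c0+np.array([dx,dy])*.001,z,r),dx,dy) for dx in range(-10,11) for dy in range(-10,11)))
    c=c0+np.array(best[1:])*.001
    print(n,c.round(4),best,np.round(proj(p,(*c,z)),1))
    P=np.array([proj(p,(c[0]+r*np.cos(t),c[1]+r*np.sin(t),z)) for t in a])
    u,v=int(u),int(v); im=cv2.resize(f[v-30:v+30,u-30:u+30],(200,200),interpolation=cv2.INTER_NEAREST).copy()
    cv2.polylines(im,[((P-[u-30,v-30]+.5)*200/60).astype(np.int32)],True,(0,255,255),1); big.append(im)
save({"frame":np.vstack([np.hstack(big[:4]),np.hstack(big[4:])])},"crop1")
for n,u,v,z in [("vase foot",478,173,.05),("tumbler",180,166,.095),("red1",484,232,.094),("red2",515,271,.094),("red3",486,338,.094),("purple",418,340,.094)]: print(n,at(p,u,v,z).round(3))
E
```

```text
amber_bottle [0.4199 0.0913] (np.float32(-43.527534), -1, 1) [274.4 300.6]
green_bottle [ 0.4319 -0.085 ] (np.float32(-60.0), -1, 0) [379.  291.6]
white_stick [ 0.443  -0.2296] (np.float32(-47.57368), 0, -2) [460.1 284. ]
cream_jar [0.4204 0.1973] (np.float32(-48.743446), 0, 1) [220.4 303. ]
sand [0.671  0.1324] (np.float32(-49.920444), 2, 3) [258.4 173. ]
black [0.6675 0.0363] (np.float32(-60.0), 1, 0) [308.  173.5]
grey [ 0.6673 -0.047 ] (np.float32(-35.67556), 3, 0) [351.  172.5]
white [ 0.6717 -0.1411] (np.float32(-60.0), 0, -1) [399.5 169. ]
vase foot [ 0.651 -0.283  0.05 ]
tumbler [0.668 0.265 0.095]
red1 [ 0.534 -0.277  0.094]
red2 [ 0.463 -0.327  0.094]
red3 [ 0.349 -0.269  0.094]
purple [ 0.348 -0.152  0.094]
```

View pics/crop1.png

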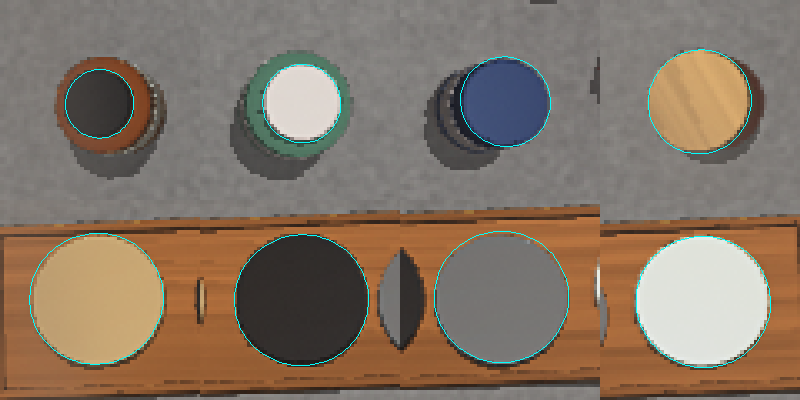

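The crops confirm it: the dark-blue cap at (460,284) is the white stick, and all the fits look tight. I'll turn the gripper so it closes along world x and move towards the stick.

Call:
arm_command --moves '[[1,[0.84,-0.67,0],-0.214],[1,[0.84,-0.67,0],-0.214],[1,[0.84,-0.67,0],-0.214],[1,[0.84,-0.67,0],-0.214],[1,[0.84,-0.67,0],-0.214],[1,[0.84,-0.67,0],-0.214],[1,[0.84,-0.67,0],-0.214],[1,[0.84,-0.67,0],-0.214],[1,[0.84,-0.67,0],-0.214],[1,[0.84,-0.67,0],-0.214],[1,[0.84,-0.67,0],-0.214],[1,[0.84,-0.67,0],-0.214],[1,[0.84,-0.67,0],-0.214]]'

```text
time: 2.23
tool_pos: [0.2402, -0.4829, 0.2564]
tool_rot: [0.0, 0.708, 0.706, -0.0]
contact_force: [0.2, 0.7, 0.2]
gripper_width: 1.003
grasp_force: 0.0
```

Call:
arm_command --moves '[[1,[0.843,0.676,0],0],[1,[0.843,0.676,0],0],[1,[0.843,0.676,0],0],[1,[0.843,0.676,0],0],[1,[0.843,0.676,0],0]]'

```text
time: 2.65
tool_pos: [0.3446, -0.3524, 0.2564]
tool_rot: [0.0, 0.706, 0.708, 0.001]
contact_force: [-0.7, -0.6, -1.0]
gripper_width: 1.0
grasp_force: 0.0
```

Call:
arm_command --moves '[[1,[0.843,0.676,0],0],[1,[0.843,0.676,0],0],[1,[0.843,0.676,0],0],[1,[0.843,0.676,0],0],[1,[0.843,0.676,0],0],[1,[0.843,0.676,0],0],[1,[0.843,0.676,0],0]]'

```text
time: 3.23
tool_pos: [0.4429, -0.2305, 0.2563]
tool_rot: [0.0, 0.708, 0.707, -0.0]
contact_force: [-0.3, 0.9, -0.2]
gripper_width: 0.999
grasp_force: 0.0
```

Call:
arm_command --moves '[[1,[0,0,0.733],0],[1,[0,0,0.733],0],[1,[0,0,0.733],0],[1,[0,0,0.733],0],[1,[0,0,0.733],0]]'

```text
time: 3.65
tool_pos: [0.4416, -0.2308, 0.1451]
tool_rot: [-0.002, 0.708, 0.706, -0.0]
contact_force: [0.9, -0.2, 1.0]
gripper_width: 0.995
grasp_force: 0.0
```

```bash
python3 - <<'E'
from h import *
p=manip.grab_frame("wrist"); save(p,"w1"); print(manip.state()["tool_pos"])
print([(np.round(d["extent"]),d["confidence"]) for d in manip.search_frame(p,"white_stick")])
E
```

```text
[ 0.44302793 -0.23154118  0.14748804]
[(array([322., 319., 398., 424.]), 0.9), (array([125., 254., 233., 363.]), 0.89), (array([278., 199., 369., 322.]), 0.82), (array([ 98.,  89., 224., 180.]), 0.82), (array([416., 264., 515., 365.]), 0.62)]
```

View pics/w1.png

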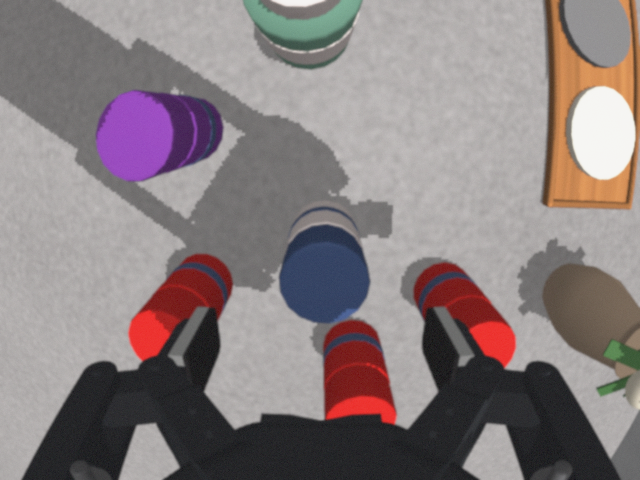

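Wrist view: the blue cap is at (324,273), centred between the fingers at about (190,340) and (455,340). Red look-alikes sit at (165,320), (358,390) and (470,320), outside the finger paths. I'll descend and grip.

Call:
arm_command --moves '[[1,[0,0,0.2],0],[1,[0,0,0.4],0],[1,[0,0,0.467],0],[1,[0,0,0.467],0],[-1,[0,0,0.467],0],[-1,[0,0,0.467],0],[-1,[0,0,0.467],0],[-1,[0,0,0.467],0],[-1,[0,0,0.467],0],[-1,[0,0,0.467],0],[-1,[0,0,0.467],0],[-1,[0,0,0.467],0]]'

```text
time: 4.75
tool_pos: [0.4443, -0.2312, 0.0788]
tool_rot: [0.002, 0.707, 0.707, -0.0]
contact_force: [-1.9, 0.3, 6.7]
gripper_width: 0.539
grasp_force: 60.7
```

Call:
arm_command --moves '[[-1,[0,0,-0.05],0],[-1,[0,0,-0.15],0],[-1,[0,0,-0.3],0],[-1,[0,0,-0.467],0],[-1,[0.1,0.084,-0.467],0],[-1,[0.25,0.21,-0.467],0],[-1,[0.42,0.354,-0.467],0],[-1,[0.6,0.505,-0.467],0],[-1,[0.75,0.632,-0.467],0],[-1,[0.888,0.748,-0.467],0]]'

```text
time: 5.58
tool_pos: [0.5564, -0.0953, 0.147]
tool_rot: [0.0, 0.707, 0.707, 0.0]
contact_force: [0.0, -0.7, -2.1]
gripper_width: 0.539
grasp_force: 61.7
```

Call:
arm_command --moves '[[-1,[0.17,0.143,0],0],[-1,[0.35,0.295,0],0],[-1,[0.53,0.447,0],0],[-1,[0.7,0.59,0],0],[-1,[0.82,0.69,0],0],[-1,[0.888,0.748,0],0],[-1,[0.888,0.748,0],0],[-1,[0.888,0.748,0],0],[-1,[0.888,0.748,0],0]]'

```text
time: 6.33
tool_pos: [0.6669, 0.0353, 0.1462]
tool_rot: [-0.0, 0.708, 0.707, -0.001]
contact_force: [-1.1, -0.6, -1.2]
gripper_width: 0.541
grasp_force: 61.8
```

```bash
python3 - <<'E'
from h import *
s=manip.state();print(s["tool_pos"],s["tool_rot"],s["contact_force"])
p=manip.grab_frame("wrist"); save(p,"w2")
q=manip.grab_frame("side"); save(q,"s2")
save({"frame":np.hstack([cv2.resize(p["frame"],(400,300)),cv2.resize(q["frame"],(400,300))])},"c2")
E
```

```text
[0.66691424 0.03527023 0.14621066] [-1.90249400e-04  7.07511130e-01  7.06701998e-01 -5.00583910e-04] [-1.05072189 -0.64010268 -1.18344356]
```

View pics/c2.png

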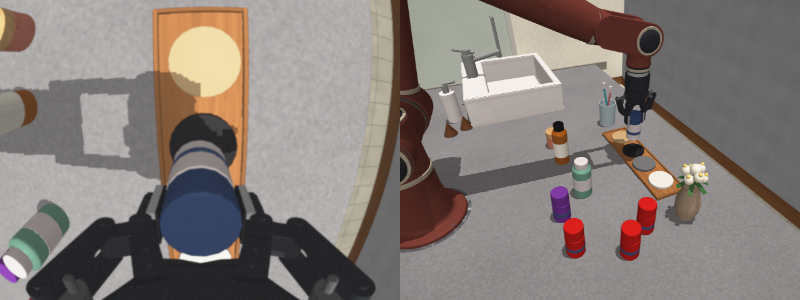

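The stick is held upright at (200,200) in the left panel, above the black coaster. Lowering it.

Call:
arm_command --moves '[[-1,[0,0.005,0.1],0],[-1,[0,0.005,0.2],0],[-1,[0,0.005,0.28],0],[-1,[0,0.005,0.32],0],[-1,[0,0.005,0.335],0],[-1,[0,0.005,0.335],0],[-1,[0,0.005,0.335],0]]'

```text
time: 7.02
tool_pos: [0.6684, 0.0362, 0.0956]
tool_rot: [0.0, 0.707, 0.707, 0.0]
contact_force: [0.0, -0.2, -2.1]
gripper_width: 0.538
grasp_force: 61.4
```

Call:
arm_command --moves '[[-1,[0,0,0.01],0],[-1,[0,0,0.015],0],[-1,[0,0,0.015],0],[-1,[0,0,0.015],0]]'

```text
time: 7.35
tool_pos: [0.6685, 0.0362, 0.094]
tool_rot: [0.0, 0.707, 0.707, 0.0]
contact_force: [0.4, -0.9, 0.2]
gripper_width: 0.539
grasp_force: 61.4
```

Contact: the stick's weight is off the wrist. Releasing.

Call:
arm_command --moves '[[-1,[0,0,0.007],0],[0.2,[0,0,0.007],0],[0.3,[0,0,0.007],0],[0.6,[0,0,0.007],0],[1,[0,0,0.007],0],[1,[0,0,0.007],0],[1,[0,0,0.007],0],[1,[0,0,0.007],0],[1,[0,0,-0.1],0],[1,[0,0,-0.3],0],[1,[0,0,-0.55],0],[1,[0,0,-0.8],0],[1,[0,0,-0.9],0],[1,[0,0,-0.9],0]]'

```text
time: 8.52
tool_pos: [0.6712, 0.036, 0.2359]
tool_rot: [0.004, 0.707, 0.707, 0.004]
contact_force: [1.2, 0.2, -0.1]
gripper_width: 1.002
grasp_force: 0.0
```

```bash
python3 - <<'E'
from h import *
s=manip.state();print(s["tool_pos"],s["gripper_width"])
q=manip.grab_frame("side"); t=manip.grab_frame("top")
print([(np.round(d["extent"]).tolist(),round(d["confidence"],2)) for d in manip.search_frame(q,"white_stick")])
print("exp foot,top px",proj(q,(.6675,.0363,.015)),proj(q,(.6675,.0363,.109)))
save({"frame":np.hstack([cv2.resize(q["frame"][150:330,280:460],(400,400)),cv2.resize(t["frame"][120:260,250:390],(400,400))])},"c3")
E
```

```text
[0.67120345 0.0360398  0.23590015] 1.0019287597461541
[([353.0, 350.0, 390.0, 417.0], 0.95), ([260.0, 351.0, 296.0, 413.0], 0.93), ([376.0, 314.0, 407.0, 378.0], 0.74), ([365.0, 199.0, 389.0, 245.0], 0.63), ([241.0, 295.0, 275.0, 359.0], 0.62)]
exp foot,top px (np.float64(371.6723524813745), np.float64(238.28699298148342)) (np.float64(374.01491996047645), np.float64(202.16763462052438))
```

View pics/c3.png

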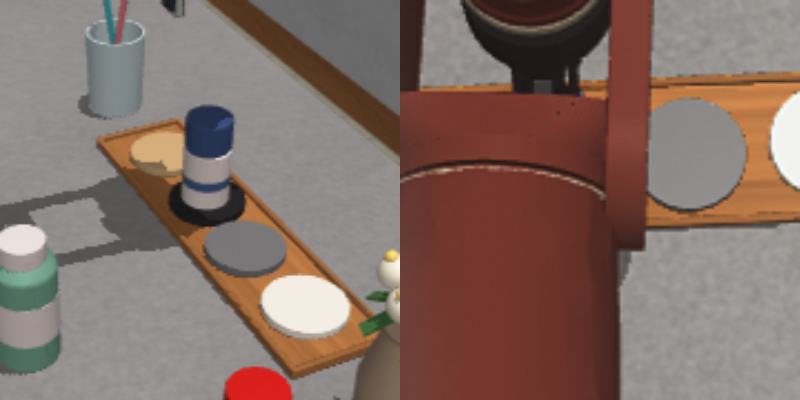

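The stick stands centred on the black coaster, at (208,165) in the left panel. Next is the amber bottle.

Call:
arm_command --moves '[[1,[0.05,-0.2,0],0],[1,[0.1,-0.45,0],0],[1,[0.15,-0.7,0],0],[1,[0.184,-0.827,0],0],[1,[0.184,-0.827,0],0]]'

```text
time: 9.08
tool_pos: [0.5399, 0.0648, 0.2252]
tool_rot: [-0.003, 0.707, 0.707, -0.002]
contact_force: [0.4, 0.0, -0.1]
gripper_width: 0.999
grasp_force: 0.0
```

Call:
arm_command --moves '[[1,[0.05,-0.2,0],0],[1,[0.1,-0.45,0],0],[1,[0.15,-0.7,0],0],[1,[0.184,-0.827,0],0],[1,[0.184,-0.827,0],0],[1,[0.184,-0.827,0],0],[1,[0.184,-0.827,0],0],[1,[0.184,-0.827,0],0]]'

```text
time: 9.75
tool_pos: [0.421, 0.0912, 0.2283]
tool_rot: [-0.0, 0.707, 0.707, -0.0]
contact_force: [-0.1, 0.0, 0.4]
gripper_width: 0.997
grasp_force: 0.0
```

```bash
python3 - <<'E'
from h import *
s=manip.state();print(s["tool_pos"],s["tool_rot"])
p=manip.grab_frame("wrist"); save(p,"w4")
for n in ["amber_bottle"]: print([(np.round(d["extent"]),d["confidence"]) for d in manip.search_frame(p,n)])
def pw(p,X):
    c=np.array(p["R"])@X+p["t"]; r=np.hypot(c[0],c[1]); th=np.arctan2(r,c[2]); return p["cx"]+p["fx"]*th*c[0]/r,p["cy"]+p["fy"]*th*c[1]/r
print(pw(p,np.array([.4199,.0913,.15])))
E
```

```text
[0.42101211 0.09117602 0.22833927] [-3.20420396e-04  7.07439119e-01  7.06774074e-01 -4.46333341e-04]
[(array([283., 176., 355., 290.]), 0.72)]
(np.float64(318.5169485012567), np.float64(265.93502878093886))
```

View pics/w4.png

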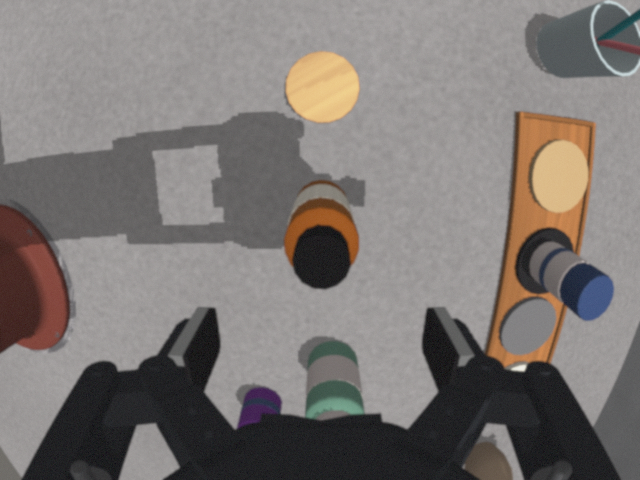

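```bash
python3 - <<'E'
from h import *
p=manip.grab_frame("wrist")
print(p["fx"],(-np.array(p["R"]).T@p["t"]).round(4))
for n,u,v,z in [("amber",321,258,.15),("jar",322,87,.064),("sand",559,176,.015)]: print(n,at(p,u,v,z,True).round(4))
E
```

```text
371.64829954431775 [0.4216 0.1712 0.3458]
amber [0.4213 0.0961 0.15  ]
jar [0.422  0.1977 0.064 ]
sand [0.6672 0.1318 0.015 ]
```

The black blob includes the cap's side, so the top face is near row 265 and agrees with the prediction. Descending on the amber bottle.

Call:
arm_command --moves '[[1,[0,-0.007,0.2],0],[1,[0,-0.007,0.45],0],[1,[0,-0.007,0.65],0],[1,[0,-0.007,0.75],0],[1,[0,-0.007,0.79],0],[1,[0,-0.007,0.79],0],[-1,[0,-0.007,0.79],0],[-1,[0,-0.007,0.79],0],[-1,[0,-0.007,0.79],0],[-1,[0,-0.007,0.79],0],[-1,[0,-0.007,0.79],0],[-1,[0,-0.007,0.79],0],[-1,[0,-0.007,0.79],0],[-1,[0,-0.007,0.79],0]]'

```text
time: 11.07
tool_pos: [0.421, 0.0915, 0.1127]
tool_rot: [0.002, 0.707, 0.707, 0.002]
contact_force: [0.0, 1.2, 5.3]
gripper_width: 0.567
grasp_force: 62.4
```

Call:
arm_command --moves '[[-1,[0,0,-0.05],0],[-1,[0,0,-0.15],0],[-1,[0,0,-0.3],0],[-1,[0,0,-0.4],0],[-1,[-0.09,0.1,-0.4],0],[-1,[-0.23,0.25,-0.4],0],[-1,[-0.39,0.42,-0.4],0],[-1,[-0.55,0.59,-0.4],0],[-1,[-0.68,0.73,-0.4],0],[-1,[-0.775,0.836,-0.4],0]]'

```text
time: 11.9
tool_pos: [0.5455, -0.0266, 0.17]
tool_rot: [-0.0, 0.708, 0.707, -0.0]
contact_force: [-0.2, -0.0, -1.3]
gripper_width: 0.569
grasp_force: 62.6
```

Call:
arm_command --moves '[[-1,[-0.13,0.14,0],0],[-1,[-0.29,0.31,0],0],[-1,[-0.45,0.48,0],0],[-1,[-0.6,0.65,0],0],[-1,[-0.72,0.78,0],0],[-1,[-0.775,0.836,0],0],[-1,[-0.775,0.836,0],0],[-1,[-0.775,0.836,0],0],[-1,[-0.775,0.836,0],0]]'

```text
time: 12.65
tool_pos: [0.669, -0.1403, 0.1696]
tool_rot: [-0.001, 0.707, 0.707, -0.0]
contact_force: [0.3, 0.1, -1.9]
gripper_width: 0.563
grasp_force: 62.8
```

Call:
arm_command --moves '[[-1,[-0.005,0.012,0.08],0],[-1,[-0.005,0.012,0.17],0],[-1,[-0.005,0.012,0.23],0],[-1,[-0.005,0.012,0.255],0],[-1,[-0.005,0.012,0.265],0],[-1,[-0.005,0.012,0.265],0],[-1,[-0.005,0.012,0.265],0]]'

```text
time: 13.23
tool_pos: [0.6719, -0.1419, 0.1309]
tool_rot: [0.0, 0.707, 0.707, 0.0]
contact_force: [0.4, 0.1, -2.2]
gripper_width: 0.57
grasp_force: 62.8
```

Call:
arm_command --moves '[[-1,[0,0,0.007],0],[-1,[0,0,0.014],0],[-1,[0,0,0.014],0],[-1,[0,0,0.014],0]]'

```text
time: 13.57
tool_pos: [0.6719, -0.1419, 0.1288]
tool_rot: [0.0, 0.707, 0.707, 0.0]
contact_force: [0.8, 0.1, -1.8]
gripper_width: 0.565
grasp_force: 62.8
```

Call:
arm_command --moves '[[-1,[0,0,0.007],0],[-1,[0,0,0.01],0],[-1,[0,0,0.01],0],[-1,[0,0,0.01],0]]'

```text
time: 13.9
tool_pos: [0.672, -0.142, 0.1277]
tool_rot: [0.0, 0.707, 0.707, 0.0]
contact_force: [0.5, -0.2, 1.6]
gripper_width: 0.571
grasp_force: 63.3
```

Call:
arm_command --moves '[[0.2,[0,0,0],0],[0.3,[0,0,0],0],[0.6,[0,0,0],0],[1,[0,0,0],0],[1,[0,0,0],0],[1,[0,0,0],0],[1,[0,0,0],0],[1,[0,0,-0.1],0],[1,[0,0,-0.3],0],[1,[0,0,-0.5],0],[1,[0,0,-0.65],0],[1,[0,0,-0.7],0],[1,[0,0,-0.7],0],[1,[0,0,-0.7],0]]'

```text
time: 15.07
tool_pos: [0.6716, -0.1418, 0.2319]
tool_rot: [0.0, 0.707, 0.707, 0.0]
contact_force: [0.2, 0.4, -0.8]
gripper_width: 0.998
grasp_force: 0.0
```

Call:
arm_command --moves '[[1,[0.05,-0.2,0],0],[1,[0.1,-0.45,0],0],[1,[0.15,-0.7,0],0],[1,[0.19,-0.8,0],0],[1,[0.19,-0.8,0],0]]'

```text
time: 15.48
tool_pos: [0.5479, -0.1119, 0.2285]
tool_rot: [-0.003, 0.707, 0.707, -0.001]
contact_force: [0.5, 0.2, -0.5]
gripper_width: 0.997
grasp_force: 0.0
```

Call:
arm_command --moves '[[1,[0.05,-0.2,0],0],[1,[0.1,-0.45,0],0],[1,[0.15,-0.7,0],0],[1,[0.19,-0.8,0],0],[1,[0.19,-0.8,0],0],[1,[0.19,-0.8,0],0],[1,[0.19,-0.8,0],0],[1,[0.19,-0.8,0],0]]'

```text
time: 16.15
tool_pos: [0.4327, -0.0851, 0.2318]
tool_rot: [-0.0, 0.707, 0.707, -0.0]
contact_force: [-0.3, 0.6, 0.0]
gripper_width: 0.998
grasp_force: 0.0
```

```bash
python3 - <<'E'
from h import *
s=manip.state();print(s["tool_pos"],s["tool_rot"])
p=manip.grab_frame("wrist"); q=manip.grab_frame("side")
def pw(p,X):
    c=np.array(p["R"])@X+p["t"]; r=np.hypot(c[0],c[1]); th=np.arctan2(r,c[2]); return np.array([p["cx"]+p["fx"]*th*c[0]/r,p["cy"]+p["fy"]*th*c[1]/r])
for X in [(.4319,-.085,.122)]:
    P=np.array([pw(p,np.array(X)+.02*np.array([np.cos(a),np.sin(a),0])) for a in np.linspace(0,6.28,40)])
    cv2.polylines(p["frame"],[P.astype(np.int32)],True,(255,0,255),1)
save({"frame":np.hstack([cv2.resize(p["frame"],(400,300)),cv2.resize(q["frame"][180:330,300:500],(400,300))])},"c5")
E
```

```text
[ 0.43271185 -0.08512603  0.23177406] [-2.88736266e-04  7.07238767e-01  7.06974702e-01 -1.19799457e-04]
```

View pics/c5.png

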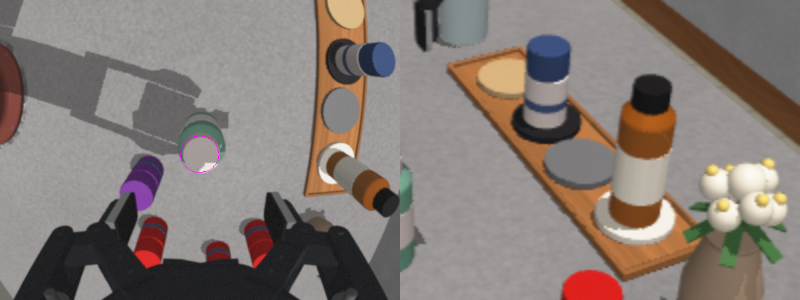

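The amber bottle stands centred on white, at (640,200) in the right panel, and the predicted circle sits on the green cap at (200,152) in the left. Grasping green.

Call:
arm_command --moves '[[1,[0,0,0.2],0],[1,[0,0,0.45],0],[1,[0,0,0.7],0],[1,[0,0,0.88],0],[1,[0,0,0.97],0],[1,[0,0,0.995],0],[1,[0,0,0.995],0],[-1,[0,0,0.995],0],[-1,[0,0,0.995],0],[-1,[0,0,0.995],0],[-1,[0,0,0.995],0],[-1,[0,0,0.995],0],[-1,[0,0,0.995],0],[-1,[0,0,0.995],0]]'

```text
time: 17.42
tool_pos: [0.4335, -0.0854, 0.085]
tool_rot: [0.002, 0.707, 0.707, 0.001]
contact_force: [1.8, -0.3, 6.2]
gripper_width: 0.643
grasp_force: 64.0
```

Call:
arm_command --moves '[[-1,[0,0,-0.05],0],[-1,[0,0,-0.15],0],[-1,[0,0,-0.3],0],[-1,[0,0,-0.4],0],[-1,[0.05,0.1,-0.4],0],[-1,[0.1,0.24,-0.4],0],[-1,[0.16,0.4,-0.4],0],[-1,[0.22,0.56,-0.4],0],[-1,[0.254,0.69,-0.4],0],[-1,[0.254,0.781,-0.4],0]]'

```text
time: 18.25
tool_pos: [0.5495, -0.0455, 0.1419]
tool_rot: [-0.001, 0.707, 0.707, -0.0]
contact_force: [-0.6, -1.0, -3.4]
gripper_width: 0.639
grasp_force: 64.6
```

Call:
arm_command --moves '[[-1,[0,0.12,0],0],[-1,[0,0.28,0],0],[-1,[0,0.44,0],0],[-1,[0,0.6,0],0],[-1,[0,0.72,0],0],[-1,[0,0.781,0],0],[-1,[0,0.781,0],0],[-1,[0,0.781,0],0],[-1,[0,0.781,0],0],[-1,[0,0.781,0],0]]'

```text
time: 19.08
tool_pos: [0.6649, -0.0467, 0.1424]
tool_rot: [-0.001, 0.707, 0.707, -0.0]
contact_force: [-0.2, -0.5, -4.1]
gripper_width: 0.638
grasp_force: 64.7
```

Call:
arm_command --moves '[[-1,[-0.002,0.009,0.08],0],[-1,[-0.002,0.009,0.17],0],[-1,[-0.002,0.009,0.23],0],[-1,[-0.002,0.009,0.255],0],[-1,[-0.002,0.009,0.265],0],[-1,[-0.002,0.009,0.265],0],[-1,[-0.002,0.009,0.265],0]]'

```text
time: 19.67
tool_pos: [0.6677, -0.0471, 0.1032]
tool_rot: [0.0, 0.707, 0.707, 0.0]
contact_force: [-0.6, 0.2, -3.4]
gripper_width: 0.636
grasp_force: 64.6
```

Call:
arm_command --moves '[[-1,[0,0,0.007],0],[-1,[0,0,0.014],0],[-1,[0,0,0.014],0],[-1,[0,0,0.014],0]]'

```text
time: 20.0
tool_pos: [0.6676, -0.0471, 0.1012]
tool_rot: [0.0, 0.707, 0.707, 0.0]
contact_force: [-0.1, -0.4, -3.8]
gripper_width: 0.637
grasp_force: 64.6
```

Call:
arm_command --moves '[[-1,[0,0,0.006],0],[-1,[0,0,0.01],0],[-1,[0,0,0.01],0],[-1,[0,0,0.01],0]]'

```text
time: 20.33
tool_pos: [0.6677, -0.0471, 0.1]
tool_rot: [0.0, 0.707, 0.707, 0.0]
contact_force: [-1.3, -0.0, 0.9]
gripper_width: 0.641
grasp_force: 65.2
```

Call:
arm_command --moves '[[0.35,[0,0,0],0],[0.5,[0,0,0],0],[0.7,[0,0,0],0],[1,[0,0,0],0],[1,[0,0,0],0],[1,[0,0,0],0],[1,[0,0,0],0],[1,[0,0,-0.1],0],[1,[0,0,-0.3],0],[1,[0,0,-0.5],0],[1,[0,0,-0.7],0],[1,[0,0,-0.85],0],[1,[0,0,-0.9],0],[1,[0,0,-0.9],0]]'

```text
time: 21.5
tool_pos: [0.669, -0.0474, 0.2389]
tool_rot: [0.003, 0.707, 0.707, 0.002]
contact_force: [0.7, 0.8, 0.2]
gripper_width: 0.998
grasp_force: 0.0
```

Call:
arm_command --moves '[[1,[0.15,-0.15,0],0],[1,[0.35,-0.35,0],0],[1,[0.55,-0.55,0],0],[1,[0.7,-0.7,0],0],[1,[0.815,-0.823,0],0],[1,[0.815,-0.823,0],0]]'

```text
time: 22.0
tool_pos: [0.5401, 0.078, 0.2317]
tool_rot: [-0.002, 0.706, 0.708, -0.001]
contact_force: [0.3, -0.1, 0.3]
gripper_width: 1.0
grasp_force: 0.0
```

Call:
arm_command --moves '[[1,[0.15,-0.15,0],0],[1,[0.35,-0.35,0],0],[1,[0.55,-0.55,0],0],[1,[0.7,-0.7,0],0],[1,[0.815,-0.823,0],0],[1,[0.815,-0.823,0],0],[1,[0.815,-0.823,0],0],[1,[0.815,-0.823,0],0],[1,[0.815,-0.823,0],0]]'

```text
time: 22.75
tool_pos: [0.4213, 0.1967, 0.2338]
tool_rot: [-0.0, 0.708, 0.706, -0.001]
contact_force: [-0.8, -0.5, -0.3]
gripper_width: 0.999
grasp_force: 0.0
```

```bash
python3 - <<'E'
from h import *
s=manip.state();print(s["tool_pos"],s["tool_rot"])
p=manip.grab_frame("wrist"); q=manip.grab_frame("side")
def pw(p,X):
    c=np.array(p["R"])@X+p["t"]; r=np.hypot(c[0],c[1]); th=np.arctan2(r,c[2]); return np.array([p["cx"]+p["fx"]*th*c[0]/r,p["cy"]+p["fy"]*th*c[1]/r])
for X in [(.4204,.1973,.064)]:
    P=np.array([pw(p,np.array(X)+.028*np.array([np.cos(a),np.sin(a),0])) for a in np.linspace(0,6.28,40)])
    cv2.polylines(p["frame"],[P.astype(np.int32)],True,(255,0,255),1)
save({"frame":np.hstack([cv2.resize(p["frame"],(400,300)),cv2.resize(q["frame"][180:330,300:500],(400,300))])},"c6")
E
```

```text
[0.42125169 0.19671931 0.23375509] [-1.33444775e-04  7.07744744e-01  7.06468008e-01 -5.60149916e-04]
```

View pics/c6.png

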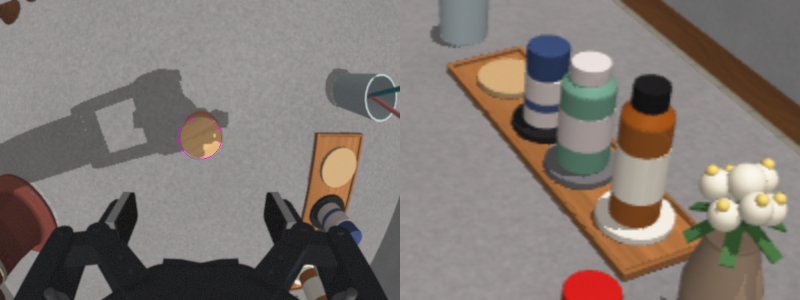

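Green stands on grey, at (588,130) in the right panel. The jar, at (200,135) in the left, matches its predicted outline. Descending to about z = 0.056 in two steps.

Call:
arm_command --moves '[[1,[0.004,-0.005,0.2],0],[1,[0.004,-0.005,0.45],0],[1,[0.004,-0.005,0.7],0],[1,[0.004,-0.005,0.85],0],[1,[0.004,-0.005,0.9],0]]'

```text
time: 23.27
tool_pos: [0.4172, 0.1966, 0.0945]
tool_rot: [-0.002, 0.708, 0.706, -0.004]
contact_force: [-0.1, 0.3, -0.6]
gripper_width: 1.0
grasp_force: 0.0
```

Call:
arm_command --moves '[[1,[0,0,0.12],0],[1,[0,0,0.22],0],[1,[0,0,0.285],0],[1,[0,0,0.285],0],[-1,[0,0,0.285],0],[-1,[0,0,0.285],0],[-1,[0,0,0.285],0],[-1,[0,0,0.285],0],[-1,[0,0,0.285],0],[-1,[0,0,0.285],0],[-1,[0,0,0.285],0]]'

```text
time: 24.18
tool_pos: [0.4215, 0.1985, 0.0587]
tool_rot: [0.001, 0.707, 0.707, 0.002]
contact_force: [0.8, -0.4, 6.5]
gripper_width: 0.637
grasp_force: 63.7
```

Call:
arm_command --moves '[[-1,[0,0,-0.05],0],[-1,[0,0,-0.15],0],[-1,[0,0,-0.3],0],[-1,[0,0,-0.4],0],[-1,[-0.05,0.1,-0.4],0],[-1,[-0.13,0.25,-0.4],0],[-1,[-0.22,0.42,-0.4],0],[-1,[-0.31,0.6,-0.4],0],[-1,[-0.39,0.74,-0.4],0],[-1,[-0.433,0.835,-0.4],0]]'

```text
time: 25.02
tool_pos: [0.5464, 0.1318, 0.1165]
tool_rot: [0.0, 0.708, 0.707, -0.0]
contact_force: [-0.1, 0.1, -1.7]
gripper_width: 0.635
grasp_force: 64.0
```

Call:
arm_command --moves '[[-1,[0,0.12,0],0],[-1,[0,0.28,0],0],[-1,[0,0.45,0],0],[-1,[0,0.62,0],0],[-1,[0,0.76,0],0],[-1,[0,0.835,0],0],[-1,[0,0.835,0],0],[-1,[0,0.835,0],0],[-1,[0,0.835,0],0],[-1,[0,0.835,0],0]]'

```text
time: 25.85
tool_pos: [0.6691, 0.1332, 0.1162]
tool_rot: [-0.001, 0.707, 0.707, -0.001]
contact_force: [0.3, 0.5, -1.9]
gripper_width: 0.643
grasp_force: 64.1
```

Call:
arm_command --moves '[[-1,[-0.004,0.006,0.08],0],[-1,[-0.004,0.006,0.17],0],[-1,[-0.004,0.006,0.23],0],[-1,[-0.004,0.006,0.255],0],[-1,[-0.004,0.006,0.267],0],[-1,[-0.004,0.006,0.267],0],[-1,[-0.004,0.006,0.267],0]]'

```text
time: 26.43
tool_pos: [0.6715, 0.1325, 0.0767]
tool_rot: [0.0, 0.707, 0.707, 0.0]
contact_force: [0.4, 0.3, -1.2]
gripper_width: 0.636
grasp_force: 64.0
```

Call:
arm_command --moves '[[-1,[0,0,0.007],0],[-1,[0,0,0.014],0],[-1,[0,0,0.014],0],[-1,[0,0,0.014],0]]'

```text
time: 26.77
tool_pos: [0.6714, 0.1325, 0.0748]
tool_rot: [0.0, 0.707, 0.707, 0.0]
contact_force: [0.4, -0.4, -2.3]
gripper_width: 0.64
grasp_force: 64.1
```

Call:
arm_command --moves '[[-1,[0,0,0.006],0],[-1,[0,0,0.009],0],[-1,[0,0,0.009],0],[-1,[0,0,0.009],0]]'

```text
time: 27.1
tool_pos: [0.6715, 0.1325, 0.0737]
tool_rot: [0.0, 0.707, 0.707, 0.0]
contact_force: [-1.1, 0.0, 0.3]
gripper_width: 0.64
grasp_force: 64.5
```

Contact. Release, rise, then back away so the top camera can see.

Call:
arm_command --moves '[[0.35,[0,0,0],0],[0.5,[0,0,0],0],[0.7,[0,0,0],0],[1,[0,0,0],0],[1,[0,0,0],0],[1,[0,0,0],0],[1,[0,0,0],0],[1,[0,0,-0.1],0],[1,[0,0,-0.3],0],[1,[0,0,-0.5],0],[1,[0,0,-0.7],0],[1,[0,0,-0.9],0],[1,[0,0,-1],0],[1,[0,0,-1],0]]'

```text
time: 28.27
tool_pos: [0.6738, 0.1327, 0.2302]
tool_rot: [0.003, 0.707, 0.707, 0.004]
contact_force: [-0.2, 0.4, 0.3]
gripper_width: 0.998
grasp_force: 0.0
```

Call:
arm_command --moves '[[1,[0,-0.2,-0.1],0],[1,[0,-0.45,-0.2],0],[1,[0,-0.7,-0.2],0],[1,[0,-0.95,-0.2],0],[1,[0,-1,-0.2],0],[1,[0,-1,-0.2],0]]'

```text
time: 28.77
tool_pos: [0.5187, 0.1326, 0.2514]
tool_rot: [-0.001, 0.707, 0.707, -0.001]
contact_force: [0.4, 0.2, -0.6]
gripper_width: 0.999
grasp_force: 0.0
```

Call:
arm_command --moves '[[1,[0,-0.2,0],0],[1,[0,-0.45,0],0],[1,[0,-0.7,0],0],[1,[0,-0.9,0],0],[1,[0,-0.9,0],0],[1,[0,-0.9,0],0]]'

```text
time: 29.27
tool_pos: [0.3865, 0.1326, 0.2532]
tool_rot: [0.0, 0.707, 0.707, 0.001]
contact_force: [0.2, 0.3, 0.5]
gripper_width: 0.997
grasp_force: 0.0
```

```bash
python3 - <<'E'
from h import *
print(manip.state()["tool_pos"])
t=manip.grab_frame("top"); q=manip.grab_frame("side")
T=[(.6717,-.1411,.165,.017),(.6673,-.047,.137,.020),(.6675,.0363,.109,.0235),(.671,.1324,.079,.028)]
for p in (t,q):
  for x,y,z,r in T:
    P=np.array([proj(p,(x+r*np.cos(a),y+r*np.sin(a),z)) for a in np.linspace(0,6.28,40)])
    p["frame"]=p["frame"].copy() if not p["frame"].flags.writeable else p["frame"]
    cv2.polylines(p["frame"],[(P*8).round().astype(np.int32)],True,(255,0,255),1,shift=3)
save({"frame":np.vstack([cv2.resize(t["frame"][110:210,140:540],(800,200),interpolation=cv2.INTER_CUBIC),cv2.resize(q["frame"][120:320,220:620],(800,400))])},"c7")
E
```

```text
[0.38648963 0.13264704 0.25317538]
```

View pics/c7.png

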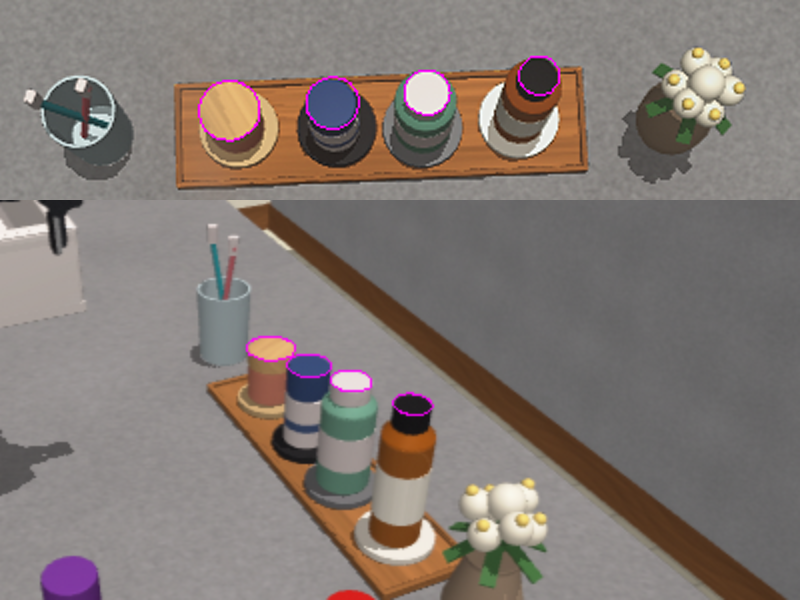

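All four caps sit in their predicted outlines, at (230,110), (332,103), (427,92) and (538,76) in the top strip. Everything is upright and centred, in the right order, with the vase and tumbler untouched.

```bash
python3 -c "
from plant import manip
print(manip.job_done())"
```

```text
the job is handed in; nothing more can be done
None
```

The job is handed in: the amber bottle, green bottle, white stick and cream jar stand upright and centred on their coasters, running from vase to tumbler, and the vase and tumbler were left where they were; the hand-in call returned no verdict.

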